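Load the gummed-tape dispenser and set its length dial

ROBOT

A 7-joint arm with a two-finger parallel gripper is mounted at the origin on the work surface. World frame = base frame: x ahead of the robot, y to its left, z up, the work surface at z = 0. Lengths are in m, angles in rad, forces in N, time in s.
With the tool pointing down it reaches from about 0.425 to 0.925 m from the base axis. Payload 6.8 kg.
Tool frame: the origin (TCP) lies at the very end of the fingers, on their centre line; the grasp point (between the pads) lies 19 mm behind it (arm.grip_depth is the z of the grasp point in the tool frame, in m); z points along the fingers, y is the line along which they close (so a half turn about z gives the same grasp; the last joint's range is limited). The gripper opens to 88 mm and grips with 3 to 60 N. Pads are 20 mm wide; open, the fingers measure 115 mm over their backs; the gripper's body (75 mm by 178 mm) begins 61 mm behind the grasp point.
Start: joints at [1.239, 0.477, 0.022, 1.555, -0.011, 1.109, -0.083], TCP at [0.15, -0.658, 0.223] pointing down, gripper open.
Joint ranges: [-2.96, 2.96], [-0.34, 2.1], [-1.41, 1.46], [0.24, 2.44], [-1.37, 4.51], [0.17, 1.92], [-2.96, 2.96]. Speed limits (rad/s): [2.39, 2.39, 3.14, 3.14, 3.14, 3.14, 3.14].

INTERFACE

Orientations are given as a 3x3 rotation matrix whose columns are the frame's x, y, z axes.
In Python, from rig import telemetry, camera, camera_info, arm gives the robot as it stands.
- The arm moves only by the tool carry_out, never from a script. Its argument "deltas" is a list of rows, each a list of 2 entries, a list of its own where there are three numbers: the shift along the tool's x, y, z as a fraction of full scale, then the turn, a rotation vector about the tool's x, y, z as a fraction of full scale. In form: [[[x, y, z], [ax, ay, az]], ...]. A call has 1 to 5 rows; each row shifts and turns the commanded pose from where the row before left it, along the tool's axes as they then stand; what a row does not reach is not made up. Full scale, the value 1, is 150 mm for a shift and 180 degrees for a turn. A row lasts 1/10 s, in which the tool goes at most 50 mm and 8.59 degrees, less where a joint would pass 70% of its speed; a pose out of reach is approached as far as the arm can. A call with a number of a shift or a turn outside -1 to 1 is refused whole. A call with a gripper value outside its range is refused whole. "grip" is the opening, from -1 (shut) to 1 (fully open), set as the call begins (left out, the last holds). The fingers move at their own pace and stop on an object; the grip force is fixed at half the most. Time passes only in rows, so rows that do not move let the fingers close. It gives the time, the measured TCP pose, the force, the opening and the grip force at its end, in the units of the state.
- telemetry.get_state(): the state, without advancing time (a new reading comes with each control period).
- camera(name): name is "scene" or "top" or "wrist"; returns (picture, depth): 384x512x3 uint8, blue, green, red; 384x512 float32, m along the optical axis (not along the pixel's ray), 0 where there is no reading.
- camera_info(name): a dict with "K" (3x3 intrinsics, pixels), "pose" (4x4, takes a point from camera to world coordinates); the wrist camera has in their place "hand_eye" (4x4, takes a point from camera to tool coordinates, whose origin is the TCP and whose axes are the flange's). Camera axes: x right, y down, z forward; pixel columns grow to the right and rows downward; lengths in m; the calibration is good to about 2 mm. A picture is of the moment at which its call begins: read the wrist's pose just before it. camera_info takes no time and is no camera call.
- arm.sign_off(): hands the job in; it is judged then, once.
The state is a dict: "clock": time; "joint_positions": joint angles; "qvel": joint speeds; "tau": joint torques, N m; "tool_pos": TCP position; "eef_rot": TCP orientation; "wrist_force": force on the tool from outside, world axes, zero at the start; "ft_torque": the same for the moment, N m; "width": opening from 0.0 (shut) to 1.0 (fully open); "finger_force": force on a finger pad.
Only numpy, scipy, OpenCV 4.12 (cv2) and the standard library are available. Lean on these libraries where they do the work, as an engineer would, in place of code of your own. Each camera call takes 0.05 s, during which the arm holds its last target. There are 200 camera calls.

TASK

Fit the taller of the two brown paper-tape rolls onto the dispenser's upright spindle: lower it (do not drop it) until it stands on the round seat, and let go. Then turn the length dial anticlockwise all the way back to its stop at the first mark, and from there clockwise by exactly seven clicks (the second mark after the middle long mark), leaving it resting in that click. Leave the low roll, the blower bulb, the jar and the bottle where they stand.

Things in the scene. Friction and masses are not known exactly. Their poses are not given: they have to be found in the camera images.
- dispenser: Fixed tape dispenser; origin at the centre of its underside on the table, z up. Deck 160 (x) by 310 (y) by 20 mm high; the spindle stands towards -y. A fixed guide plate 6 mm thick stands behind the spindle: near face at x = +67 mm, y = -150 to -20 mm, top 85 mm above the table. The white dial housing covers x = -76 to +76, y = +3 to +153 mm, flat top 60 mm above the table.
- spindle_base (a point): Where the steel spindle meets the round seat (64 mm diameter), on the spindle axis, 24 mm above the table, at x = 0, y = -85 mm of the dispenser; axes as the dispenser's. The spindle is 20 mm in diameter and its tip, which tapers over the last 14 mm to 10 mm, is 64 mm above this point. A seated roll stands on the seat round the spindle.
- roll_center (a point): The roll to fit: the taller brown paper-tape roll, a plain upright cylinder 60 mm in diameter and 80 mm high with a 26 mm hole right through along its z axis; loose, standing upright on the table, about 0.16 kg. Point at its centre, 40 mm above its underside.
- dial (a joint): Length dial on the housing: angle in rad clockwise seen from above, 0 at its stop at the first mark, 5.236 at the last. Clicks into a detent every 0.5236 (30 degrees), positions 0 to 10, each with a tick (long at 0, 5, 10); seventh click = 3.665. Leaving a click takes about 0.15 N m (3 to 4 N on the lever); past half-way it snaps into the next by itself. Starts in some click from 2 to 10.
- dial_axis (a point): Fixed point on the dial's vertical axis, 75 mm above the table, at x = 0, y = +78 mm of the dispenser; axes as the dispenser's. At dial angle q the lever points along -120 degrees - q (measured anticlockwise from the dispenser's +x). Black disc 110 mm in diameter, top 72 mm above the table; hub 36 mm in diameter up to 102 mm.
- fin (a point): The dial's lever, an upright aluminium fin running radially from the hub to 56 mm from the axis, 12 mm thick, from the disc's top (72 mm above the table) to 107 mm. Point on the fin 44 mm from the dial axis, 89 mm above the table; x points radially outwards along the fin.
- low_roll: Bystander: low brown paper-tape roll, 60 mm in diameter, 36 mm high; origin at the centre of its underside.
- blower: Bystander: black rubber air-blower bulb standing upright, 62 mm in diameter, nozzle up to 150 mm high; origin at the centre of its underside.
- jar: Bystander: closed jar 60 mm in diameter, 85 mm high; origin at the centre of its underside.
- flask: Bystander: closed bottle standing upright on the table just beyond the dial end of the dispenser, 56 mm in diameter, 120 mm high; origin at the centre of its underside.
There are look-alikes about, which are no part of the job. Leave any purple look-alike of the part that bears roll_center alone.

How it is judged:
By the outcome, as a careful person would: the job done as asked, in the order asked, and still so for the second after the job is handed in, with the robot touching nothing.
It also fails if it takes over 70 s, if anything falls off the work surface, if the arm or the gripper's body presses on something with over 40 N, if the wrist force passes 120 N, or if a joint passes its speed limit or range.

## Working session

There is one attempt and no reset: what is moved stays moved. The work goes in short steps, Python scripts to look and compute and a tool call to move; the robot and the scene stay as the last step left them, time stands still between calls to the robot, and variables do not carry over. Pictures are saved under pics/ and viewed, at most 10 in all, crops included, and the job is handed in when it is done.

Besides the shell and the picture viewer there is one more tool, called after ">>>" in YAML: its name, and indented under it one key for each argument. carry_out: Moves the arm, as the interface text tells. Its arguments: {"type":"object","properties":{"deltas":{"type":"array","items":{"type":"array"}},"grip":{"type":"number"}},"required":["deltas"]}

```bash
mkdir -p pics; ls; python3 - <<'E'
from rig import telemetry,camera,camera_info
import cv2,numpy as np
s=telemetry.get_state();print(s)
for n in("scene","top"):
    p,d=camera(n);cv2.imwrite(f"pics/{n}0.png",p);np.savez(f"{n}0.npz",p=p,d=d);i=camera_info(n);print(n,np.round(i["K"],1),np.round(i["pose"],3))
print(camera_info("wrist"))
E
```

```text
pics
{'clock': 0.0, 'joint_positions': array([ 1.23887293,  0.47778653,  0.02231841,  1.55641697, -0.01148393,
        1.10930931, -0.08312301]), 'qvel': array([ 0.00053602, -0.00175403,  0.00127163,  0.0010239 ,  0.00037211,
        0.00094833,  0.00076149]), 'tau': array([ 6.03348817e-04, -5.82852888e+01,  1.53488226e+00, -2.72609639e+01,
       -5.42667566e-02,  1.67889171e-02,  1.48200043e-04]), 'tool_pos': array([ 0.14968514, -0.65758644,  0.22170498]), 'eef_rot': array([[ 9.75050341e-01,  2.21983224e-01, -5.30365861e-04],
       [ 2.21983815e-01, -9.75048848e-01,  1.71192929e-03],
       [-1.37113038e-04, -1.78694988e-03, -9.99998394e-01]]), 'wrist_force': array([ 0.89173974, -0.76578227,  0.21755772]), 'ft_torque': array([0.00035991, 0.01077697, 0.02129258]), 'finger_force': 0.0, 'width': 0.997785614325312}
scene [[439.5   0.  257.3]
 [  0.  439.5 200.8]
 [  0.    0.    1. ]] [[ 0.359  0.584 -0.728  1.342]
 [ 0.933 -0.234  0.272 -0.265]
 [-0.012 -0.777 -0.629  0.799]
 [ 0.     0.     0.     1.   ]]
top [[368.8   0.  261. ]
 [  0.  368.8 189.4]
 [  0.    0.    1. ]] [[ 0.031 -0.981  0.191  0.371]
 [-0.999 -0.025  0.03   0.025]
 [-0.024 -0.192 -0.981  0.926]
 [ 0.     0.     0.     1.   ]]
{'K': array([[272.79699638,   0.        , 257.60670029],
       [  0.        , 272.79699638, 194.95708778],
       [  0.        ,   0.        ,   1.        ]]), 'hand_eye': array([[-2.79392372e-04, -9.65572968e-01, -2.60132208e-01,
         7.11079646e-02],
       [ 9.99999959e-01, -2.54128822e-04, -1.30750591e-04,
         1.90511908e-04],
       [ 6.01421445e-05, -2.60132234e-01,  9.65572999e-01,
        -1.62206581e-01],
       [ 0.00000000e+00,  0.00000000e+00,  0.00000000e+00,
         1.00000000e+00]])}
```

View pics/scene0.png

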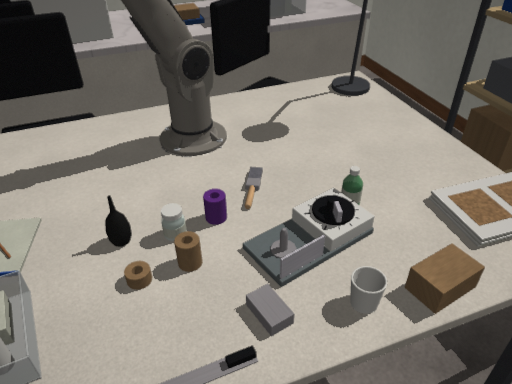

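View pics/top0.png

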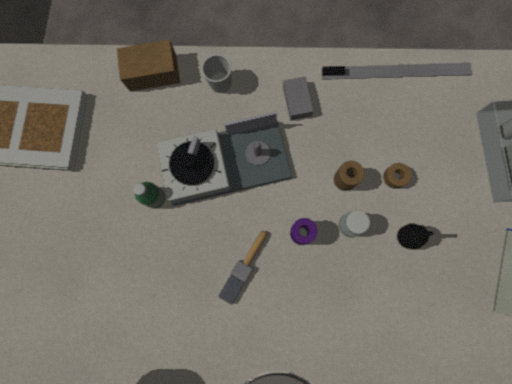

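Tall brown roll: scene (188,251), top (349,175). The possible mix-ups are the low brown roll at scene (138,275), top (398,176), and the purple one at scene (215,206), top (304,232). I choose the tall brown one. The dispenser's dial is at top (192,163) and its spindle at top (258,152).

```bash
cat > h.py <<'E'
import numpy as np,cv2
from rig import telemetry,camera,camera_info
def pose(n,s=None):
    i=camera_info(n)
    if n!="wrist": return i["K"],i["pose"]
    T=np.eye(4);T[:3,:3]=s["eef_rot"];T[:3,3]=s["tool_pos"]
    return i["K"],T@i["hand_eye"]
def cloud(d,K,T):
    v,u=np.mgrid[:d.shape[0],:d.shape[1]]
    c=np.stack([(u-K[0,2])/K[0,0]*d,(v-K[1,2])/K[1,1]*d,d],-1)
    P=c@T[:3,:3].T+T[:3,3]; P[d==0]=np.nan
    return P
def circ(xy):
    A=np.c_[2*xy,np.ones(len(xy))];s=np.linalg.lstsq(A,(xy**2).sum(1),rcond=None)[0]
    return s[:2],np.sqrt(s[2]+s[:2]@s[:2])
def plane(u,v,z,K,T):
    r=T[:3,:3]@np.array([(u-K[0,2])/K[0,0],(v-K[1,2])/K[1,1],1]);return (T[:3,3]+r*(z-T[2,3])/r[2])[:2]
E
python3 - <<'E'
from h import *
f=np.load("top0.npz");p,d=f["p"],f["d"];K,T=pose("top");P=cloud(d,K,T);Z=P[...,2]
print("table z",np.nanmedian(Z))
def near(u,v,r):
    m=np.zeros(Z.shape,np.uint8);cv2.circle(m,(u,v),r,1,-1);return m>0
w=near(192,163,52)&(abs(Z-.06)<.005)&(p.min(-1)>110)
n,l,st,_=cv2.connectedComponentsWithStats(w.astype(np.uint8));w=l==1+st[1:,4].argmax()
r=cv2.minAreaRect((P[w][:,:2]*1000).astype(np.float32));print("housing",r)
h=near(192,163,30)&(Z>.095);print("hub+fin",h.sum(),np.nanmean(P[h],0),np.nanmax(Z[h]))
print(np.round(P[h]*1000).astype(int).tolist())
s=near(258,152,16)&(Z>.045);print("spindle",np.round(P[s]*1000).astype(int).tolist())
for nm,(u,v),hz in(("roll",(349,170),.08),("low",(398,176),.036),("purple",(304,232),.08),("jar",(357,223),.085),("flask",(146,192),.1),("blower",(412,236),.03)):
    m=near(u,v,18)&(Z>hz-.012);print(nm,m.sum(),np.nanmin(P[m],0),np.nanmax(P[m],0),np.nanmedian(Z[m]))
f=np.load("scene0.npz")
cv2.imwrite("pics/c1.png",cv2.resize(f["p"][165:310,90:390],None,fx=2.6,fy=2.6,interpolation=cv2.INTER_CUBIC))
E
```

```text
table z 0.00020700698643605353
housing ((599.1619262695312, 222.19276428222656), (151.4080810546875, 146.8643341064453), 14.929033279418945)
hub+fin 286 [0.61016071 0.21613531 0.10327322] 0.11102890947373367
[[653, 210, 107], [650, 210, 109], [650, 208, 108], [650, 205, 109], [651, 203, 106], [648, 212, 107], [648, 210, 107], [648, 208, 108], [648, 205, 107], [648, 203, 107], [648, 201, 107], [646, 213, 106], [646, 210, 106], [646, 208, 107], [646, 205, 107], [645, 203, 108], [647, 201, 103], [644, 215, 105], [642, 212, 109], [643, 209, 108], [644, 208, 105], [644, 205, 105], [643, 203, 107], [646, 202, 100], [640, 214, 110], [641, 212, 105], [641, 209, 107], [641, 207, 108], [641, 205, 107], [641, 203, 106], [639, 215, 105], [639, 212, 106], [639, 210, 106], [638, 207, 107], [638, 205, 107], [639, 203, 104], [636, 217, 105], [635, 214, 108], [636, 212, 106], [636, 209, 108], [635, 206, 109], [636, 205, 107], [638, 204, 100], [633, 216, 108], [633, 214, 106], [635, 212, 103], [634, 209, 106], [633, 206, 109], [635, 206, 102], [637, 204, 97], [631, 216, 106], [631, 214, 107], [630, 21
[... 5038 characters left out ...]
[632, 67, 52], [632, 64, 51], [631, 62, 54], [633, 59, 49], [633, 57, 48]]
roll 446 [ 0.55193057 -0.18974861  0.06840312] [ 0.60891992 -0.1306179   0.08426635] 0.08014516759785617
low 422 [ 0.561364   -0.31603386  0.02405826] [ 0.61937696 -0.25644122  0.04080994] 0.03593718607468682
purple 450 [ 0.41374843 -0.08006005  0.06882901] [ 0.47128764 -0.02292531  0.08496488] 0.0797676314590578
jar 445 [ 0.43943642 -0.1970468   0.07426773] [ 0.49006775 -0.14543217  0.08882033] 0.08513711617740449
flask 228 [0.50315826 0.30376743 0.08806092] [0.54153397 0.33791859 0.12304205] 0.11191280052638164
blower 665 [ 0.40911304 -0.33196765  0.01845078] [ 0.46996618 -0.27740571  0.14674006] 0.07926344846881284
```

View pics/c1.png

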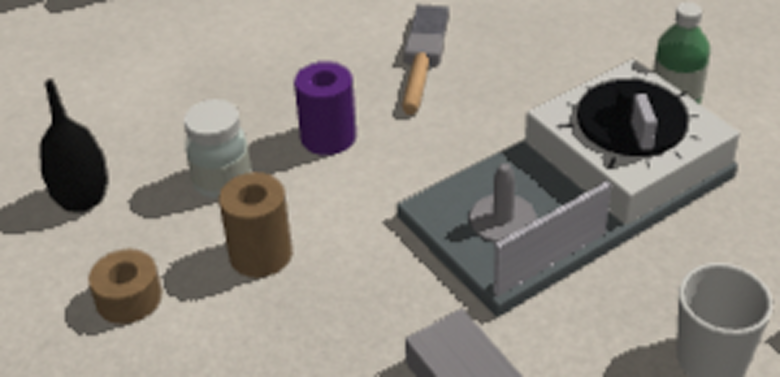

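The crop confirms the tall brown roll at crop pixel (256,225), centred at about (0.580, -0.160). The dispenser's yaw is about 14.9°, the dial axis is near (0.599, 0.221), and the lever sits in click 9. I'm moving above the roll.

>>> carry_out:
  deltas:
    - [[0.22, -0.15, 0], [0, 0, -0.0118]]
    - [[0.22, -0.15, 0], [0, 0, 0]]
    - [[0.22, -0.15, 0], [0, 0, 0]]
    - [[0.22, -0.15, 0], [0, 0, 0]]
    - [[0.22, -0.15, 0], [0, 0, 0]]
  grip: 1

```text
clock: 0.6
tool_pos: [0.282, -0.5064, 0.2223]
eef_rot: [[0.966, 0.258, -0.0], [0.258, -0.966, 0.001], [-0.0, -0.001, -1.0]]
wrist_force: [1.5, -0.7, 0.7]
width: 1.0
finger_force: 0.0
```

>>> carry_out:
  deltas:
    - [[0.22, -0.15, 0], [0, 0, 0]]
    - [[0.22, -0.15, 0], [0, 0, 0]]
    - [[0.22, -0.15, 0], [0, 0, 0]]
    - [[0.22, -0.15, 0], [0, 0, 0]]
    - [[0.22, -0.15, 0], [0, 0, 0]]

```text
clock: 1.1
tool_pos: [0.4123, -0.3552, 0.2225]
eef_rot: [[0.966, 0.258, -0.0], [0.258, -0.966, 0.0], [-0.0, -0.0, -1.0]]
wrist_force: [0.2, -0.9, -0.4]
width: 1.004
finger_force: 0.0
```

>>> carry_out:
  deltas:
    - [[0.22, -0.15, 0], [0, 0, 0]]
    - [[0.22, -0.15, 0], [0, 0, 0]]
    - [[0.22, -0.15, 0], [0, 0, 0]]
    - [[0.22, -0.15, 0], [0, 0, 0]]
    - [[0.22, -0.15, 0], [0, 0, 0]]

```text
clock: 1.6
tool_pos: [0.5427, -0.2041, 0.2224]
eef_rot: [[0.966, 0.258, -0.001], [0.258, -0.966, 0.0], [-0.001, -0.0, -1.0]]
wrist_force: [0.4, -0.5, -0.2]
width: 1.0
finger_force: 0.0
```

```bash
cat >> h.py <<'E'
def wrist():
    s=telemetry.get_state();p,d=camera("wrist");K,T=pose("wrist",s);return s,p,cloud(d,K,T)
def totool(s,v): return np.round(s["eef_rot"].T@np.asarray(v)/.15,4)
def mec(xy): return cv2.minEnclosingCircle((np.asarray(xy)*1000).astype(np.float32))
E
python3 - <<'E'
from h import *
telemetry.get_state();camera("wrist");camera("wrist")
s,p,P=wrist();cv2.imwrite("pics/w1.png",p);print(s["tool_pos"],s["joint_positions"])
Z=P[...,2];b,g,r=[p[...,k].astype(int) for k in range(3)]
m=(abs(Z-.08)<.006)&(r>b+15)&(abs(P[...,0]-.58)<.05)&(abs(P[...,1]+.16)<.05)
c,R=mec(P[m][:,:2]);print(m.sum(),c,R,np.median(Z[m]))
print(totool(s,[c[0]/1000-s["tool_pos"][0],c[1]/1000-s["tool_pos"][1],0]))
E
```

```text
[ 0.54554385 -0.1989715   0.22243816] [ 0.44009539  0.33588199 -0.24555071  1.77397971  0.08896236  1.04188013
 -1.13809892]
1867 (582.0255737304688, -159.2345428466797) 29.918182373046875 0.07990177051307296
[ 0.305  -0.1905  0.0012]
```

View pics/w1.png

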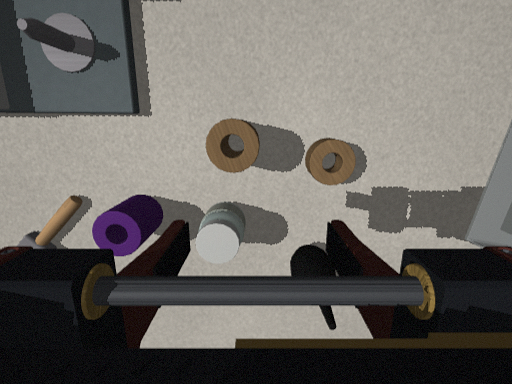

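The wrist view shows the tall brown roll at (232,145), with the low roll at (330,160), the jar at (220,235) and the purple one at (125,225) well clear. I'm aligning over it and going down.

>>> carry_out:
  deltas:
    - [[0.15, -0.095, 0], [0, 0, 0]]
    - [[0.15, -0.095, 0], [0, 0, 0]]
    - [[0, 0, 0.2], [0, 0, 0]]
    - [[0, 0, 0.2], [0, 0, 0]]
    - [[0, 0, 0], [0, 0, 0]]

```text
clock: 2.25
tool_pos: [0.5745, -0.1672, 0.1586]
eef_rot: [[0.966, 0.257, -0.008], [0.257, -0.967, 0.001], [-0.008, -0.003, -1.0]]
wrist_force: [-1.3, 0.0, -0.5]
width: 0.997
finger_force: 0.0
```

>>> carry_out:
  deltas:
    - [[0, 0, 0.2], [0, 0, 0]]
    - [[0, 0, 0.2], [0, 0, 0]]
    - [[0, 0, 0.2], [0, 0, 0]]
    - [[0, 0, 0.2], [0, 0, 0]]
    - [[0, 0, 0], [0, 0, 0]]

```text
clock: 2.75
tool_pos: [0.5754, -0.1671, 0.0403]
eef_rot: [[0.967, 0.257, -0.006], [0.257, -0.967, 0.001], [-0.006, -0.002, -1.0]]
wrist_force: [-0.4, 0.5, -0.5]
width: 1.002
finger_force: 0.0
```

>>> carry_out:
  deltas:
    - [[0.05, -0.038, 0], [0, 0, 0]]
    - [[0, 0, 0], [0, 0, 0]]
    - [[0, 0, 0], [0, 0, 0]]

```text
clock: 3.05
tool_pos: [0.5857, -0.1587, 0.0447]
eef_rot: [[0.966, 0.258, 0.003], [0.258, -0.966, -0.001], [0.003, 0.001, -1.0]]
wrist_force: [0.5, 0.1, 0.5]
width: 0.994
finger_force: 0.0
```

>>> carry_out:
  deltas:
    - [[0, 0, 0], [0, 0, 0]]
    - [[0, 0, 0], [0, 0, 0]]
    - [[0, 0, 0], [0, 0, 0]]
    - [[0, 0, 0], [0, 0, 0]]
    - [[0, 0, 0], [0, 0, 0]]
  grip: -0.2

```text
clock: 3.55
tool_pos: [0.584, -0.159, 0.0428]
eef_rot: [[0.966, 0.258, -0.0], [0.258, -0.966, -0.0], [-0.0, 0.0, -1.0]]
wrist_force: [0.2, -0.2, 2.4]
width: 0.663
finger_force: 29.9
```

>>> carry_out:
  deltas:
    - [[0, 0, -0.05], [0, 0, 0]]
    - [[0, 0, -0.15], [0, 0, 0]]
    - [[0, 0, -0.2], [0, 0, 0]]
    - [[0, 0, -0.2], [0, 0, 0]]
    - [[0, 0, -0.15], [0, 0, 0]]

```text
clock: 4.05
tool_pos: [0.5843, -0.1589, 0.1572]
eef_rot: [[0.966, 0.258, 0.001], [0.258, -0.966, -0.0], [0.001, 0.001, -1.0]]
wrist_force: [0.5, 0.0, -2.5]
width: 0.667
finger_force: 29.9
```

>>> carry_out:
  deltas:
    - [[0.1, -0.2, 0], [0, 0, 0]]
    - [[0.15, -0.25, 0], [0, 0, 0]]
    - [[0.15, -0.25, 0], [0, 0, 0]]
    - [[0.15, -0.25, 0], [0, 0, 0]]
    - [[0.1, -0.2, 0], [0, 0, 0]]

```text
clock: 4.55
tool_pos: [0.634, 0.0363, 0.1554]
eef_rot: [[0.966, 0.26, 0.0], [0.26, -0.966, 0.001], [0.0, -0.001, -1.0]]
wrist_force: [0.7, -0.4, -1.8]
width: 0.663
finger_force: 29.9
```

>>> carry_out:
  deltas:
    - [[0.1, -0.18, 0], [0, 0, 0]]
    - [[0, 0, 0], [0, 0, 0]]
    - [[0, 0, 0], [0, 0, 0]]
    - [[0, 0, 0], [0, 0, 0]]

```text
clock: 4.95
tool_pos: [0.641, 0.061, 0.155]
eef_rot: [[0.967, 0.256, -0.001], [0.256, -0.967, -0.001], [-0.001, 0.001, -1.0]]
wrist_force: [-0.1, -0.4, -1.6]
width: 0.665
finger_force: 29.9
```

```bash
python3 - <<'E'
from h import *
s,p,P=wrist();cv2.imwrite("pics/w2.png",p);print(s["tool_pos"],s["joint_positions"].round(3));np.savez("w2.npz",p=p,P=P)
Z=P[...,2];b,g,r=[p[...,k].astype(int) for k in range(3)]
zt=s["tool_pos"][2]+.039
m=(abs(Z-zt)<.01)&(r>b+15);m&=np.hypot(P[...,0]-s["tool_pos"][0],P[...,1]-s["tool_pos"][1])<.045
c,R=mec(P[m][:,:2]);print(m.sum(),c,R,np.median(Z[m]))
t,d=camera("top");K,T=pose("top");Q=cloud(d,K,T);cv2.imwrite("pics/t2.png",t)
# roll lower side & seat
t0=np.load("top0.npz");P0=cloud(t0["d"],K,T)
g=(abs(P0[...,2]-.024)<.003)&(np.hypot(P0[...,0]-.641,P0[...,1]-.064)<.045);print(g.sum(), mec(P0[g][:,:2]))
E
```

```text
[0.64097682 0.06100025 0.1549955 ] [ 0.015  0.509 -0.285  1.681  0.167  0.976 -1.642]
6269 (649.386962890625, 62.76700210571289) 40.35581970214844 0.19221115380306142
503 ((640.94775390625, 63.89434051513672), 44.89250183105469)
```

View pics/w2.png

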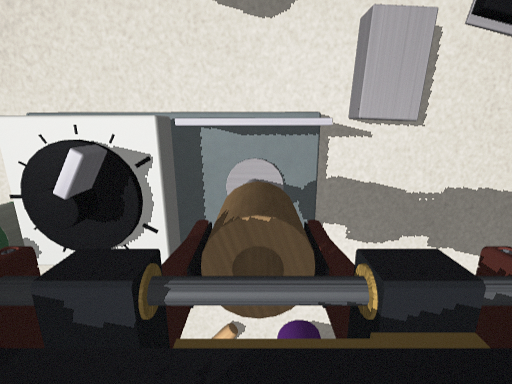

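The roll is held at (257,265) above the seat, whose far arc shows at (255,165). The dial and its lever are at (80,190). Now I measure roll against seat in this same view.

```bash
python3 - <<'E'
from h import *
f=np.load("w2.npz");p,P=f["p"],f["P"];Z=P[...,2];v,u=np.mgrid[:384,:512]
box=(u>190)&(u<325)&(v>225)&(v<318)
b,g,r=[p[...,k].astype(int) for k in range(3)]
zz=Z[box&(r>b+15)];print(np.histogram(zz,bins=np.arange(.17,.21,.003)))
zt=np.median(zz[zz>.183])
m=box&(r>b+12)&(abs(Z-zt)<.004);print("top z",zt,m.sum(),mec(P[m][:,:2]))
n=cv2.morphologyEx(m.astype(np.uint8),cv2.MORPH_OPEN,np.ones((3,3)))>0;print(mec(P[n][:,:2]))
# hole: rim inside
hole=(box&~(Z>zt-.01)) ; k,l,st,c=cv2.connectedComponentsWithStats(hole.astype(np.uint8));print([ (s.tolist(),cc.round().tolist()) for s,cc in zip(st[1:],c[1:]) if s[4]>150])
# seat arc
sb=(u>205)&(u<310)&(v>150)&(v<205)&(abs(Z-.024)<.006)&(g>b-12)
seat=(u>215)&(u<300)&(v>150)&(v<200)&(p.min(-1)>125)&(abs(Z-.024)<.008)
cn=max(cv2.findContours(seat.astype(np.uint8),0,1)[0],key=len)[:,0]
from h import pose
K=camera_info("wrist")["K"]
E=[]
for x in range(cn[:,0].min()+3,cn[:,0].max()-2):
    y=cn[cn[:,0]==x][:,1].min(); E.append(P[y,x,:2])
print("seat",circ(np.array(E)),seat.sum(),np.median(Z[seat]))
# hub/fin
h=(u<150)&(Z>.092)&(Z<.115)&(v<255)&(P[...,1]>.15);hb=h&(Z<.1035);fn=h&(Z>.105)
print("fin",np.cov(P[fn][:,:2].T), P[fn].mean(0));print("hub",mec(P[h&(np.hypot(P[...,0]-.599,P[...,1]-.2215)<.02)][:,:2]))
e=np.linalg.eigh(np.cov(P[fn][:,:2].T))[1][:,1];print(np.degrees(np.arctan2(e[1],e[0])))
E
```

```text
(array([ 176,  182,  178,  133,  106,  114,  197, 4476,   37,   22,   17,
          2,    0]), array([0.17 , 0.173, 0.176, 0.179, 0.182, 0.185, 0.188, 0.191, 0.194,
       0.197, 0.2  , 0.203, 0.206, 0.209]))
top z 0.19223193570837954 4726 ((644.0104370117188, 61.842926025390625), 34.98819351196289)
((644.0104370117188, 61.842926025390625), 34.98819351196289)
[([191, 226, 26, 21, 270], [202.0, 232.0]), ([300, 226, 25, 20, 270], [313.0, 232.0]), ([234, 246, 48, 30, 1161], [258.0, 261.0]), ([191, 305, 60, 13, 524], [212.0, 312.0]), ([265, 305, 60, 13, 524], [303.0, 312.0])]
seat (array([0.64159359, 0.06529504]), np.float64(0.03111562916831909)) 1118 0.024018207452495
fin [[ 1.35247855e-04 -3.34340525e-05]
 [-3.34340525e-05  2.05210619e-05]] [0.63440686 0.21189033 0.10687541]
hub ((600.2559204101562, 221.176025390625), 18.739137649536133)
164.8821903804971
```

```bash
python3 - <<'E'
from h import *
f=np.load("w2.npz");p,P=f["p"],f["P"];Z=P[...,2];v,u=np.mgrid[:384,:512]
s=telemetry.get_state();K,T=pose("wrist",s);zt=.1922
b,g,r=[p[...,k].astype(int) for k in range(3)]
box=(u>190)&(u<325)&(v>225)&(v<290)
t=box&(abs(Z-zt)<.0035)&(r>b+12)
R=(box&(abs(Z-zt)<.0035)).astype(np.uint8)
# outer left/right edges per row
L=[];H=[]
for y in range(236,290):
    x=np.where(t[y])[0]
    if len(x)<10: continue
    if y in(240,250,260,265,270,274,280,286): print(y,x.min(),x.max(),np.where(np.diff(x)>3)[0].size and (x[np.diff(x).argmax()],x[np.diff(x).argmax()+1]))
    L+=[plane(x.min()-.5,y,zt,K,T),plane(x.max()+.5,y,zt,K,T)]
    k=np.diff(x).argmax()
    if np.diff(x).max()>5: H+=[plane(x[k]+.5,y,zt,K,T),plane(x[k+1]-.5,y,zt,K,T)]
print("outer",circ(np.array(L)));print("hole",len(H),circ(np.array(H)))
E
```

```text
240 208 307 0
250 195 320 (np.int64(241), np.int64(274))
260 201 314 (np.int64(233), np.int64(282))
265 201 314 (np.int64(232), np.int64(283))
270 201 314 (np.int64(233), np.int64(282))
274 201 314 (np.int64(234), np.int64(281))
outer (array([0.64619367, 0.06194609]), np.float64(0.030052745672447066))
hole 70 (array([0.6547243 , 0.06517436]), np.float64(0.018582076395510586))
```

```bash
python3 - <<'E'
from h import *
s=telemetry.get_state();K,T=pose("wrist",s)
for y in(264,266,268): print(plane(257.5,y,.1922,K,T))
c=plane(257.5,266,.1922,K,T);d=np.array([.6414,.0648])-c;print(d,totool(s,[*d,0]))
E
```

```text
[0.64207419 0.06097026]
[0.64097586 0.06068053]
[0.63987284 0.06038955]
[0.00042414 0.00411947] [ 0.0097 -0.0258 -0.    ]
```

>>> carry_out:
  deltas:
    - [[0.01, -0.025, 0], [0, 0, 0]]
    - [[0, 0, 0.08], [0, 0, 0]]
    - [[0, 0, 0.1], [0, 0, 0]]
    - [[0, 0, 0], [0, 0, 0]]
    - [[0, 0, 0], [0, 0, 0]]

```text
clock: 5.55
tool_pos: [0.6411, 0.0667, 0.127]
eef_rot: [[0.966, 0.258, -0.002], [0.258, -0.966, -0.0], [-0.002, -0.0, -1.0]]
wrist_force: [0.4, -0.7, -1.6]
width: 0.665
finger_force: 29.9
```

>>> carry_out:
  deltas:
    - [[0, 0, 0.04], [0, 0, 0]]
    - [[0, 0, 0.04], [0, 0, 0]]
    - [[0, 0, 0.04], [0, 0, 0]]
    - [[0, 0, 0], [0, 0, 0]]
    - [[0, 0, 0], [0, 0, 0]]

```text
clock: 6.05
tool_pos: [0.6417, 0.0669, 0.11]
eef_rot: [[0.966, 0.258, -0.0], [0.258, -0.966, -0.0], [-0.0, -0.0, -1.0]]
wrist_force: [0.1, 0.6, -1.6]
width: 0.664
finger_force: 29.9
```

>>> carry_out:
  deltas:
    - [[0, 0.008, 0.05], [0, 0, 0]]
    - [[0, 0, 0.05], [0, 0, 0]]
    - [[0, 0, 0.05], [0, 0, 0]]
    - [[0, 0, 0.05], [0, 0, 0]]
    - [[0, 0, 0.03], [0, 0, 0]]

```text
clock: 6.55
tool_pos: [0.6415, 0.0657, 0.0745]
eef_rot: [[0.966, 0.258, -0.001], [0.258, -0.966, -0.0], [-0.001, -0.0, -1.0]]
wrist_force: [0.3, -0.8, -1.9]
width: 0.664
finger_force: 29.9
```

>>> carry_out:
  deltas:
    - [[0, 0, 0.02], [0, 0, 0]]
    - [[0, 0, 0.02], [0, 0, 0]]
    - [[0, 0, 0], [0, 0, 0]]
    - [[0, 0, 0], [0, 0, 0]]

```text
clock: 6.95
tool_pos: [0.6422, 0.0658, 0.0698]
eef_rot: [[0.966, 0.258, 0.0], [0.258, -0.966, 0.0], [0.0, 0.0, -1.0]]
wrist_force: [1.0, -0.0, -2.1]
width: 0.665
finger_force: 29.9
```

>>> carry_out:
  deltas:
    - [[0, 0, 0.015], [0, 0, 0]]
    - [[0, 0, 0], [0, 0, 0]]
    - [[0, 0, 0], [0, 0, 0]]

```text
clock: 7.25
tool_pos: [0.6421, 0.0657, 0.0675]
eef_rot: [[0.966, 0.258, 0.0], [0.258, -0.966, -0.0], [0.0, 0.0, -1.0]]
wrist_force: [-0.7, 1.0, -2.3]
width: 0.668
finger_force: 29.9
```

>>> carry_out:
  deltas:
    - [[0, 0, 0.007], [0, 0, 0]]
    - [[0, 0, 0], [0, 0, 0]]
    - [[0, 0, 0], [0, 0, 0]]

```text
clock: 7.55
tool_pos: [0.6423, 0.0658, 0.0668]
eef_rot: [[0.966, 0.258, 0.001], [0.258, -0.966, 0.0], [0.001, 0.0, -1.0]]
wrist_force: [-1.5, 0.4, 2.6]
width: 0.662
finger_force: 29.9
```

The upward force shows seat contact, so I release and rise.

>>> carry_out:
  deltas:
    - [[0, 0, 0], [0, 0, 0]]
    - [[0, 0, 0], [0, 0, 0]]
    - [[0, 0, 0], [0, 0, 0]]
    - [[0, 0, 0], [0, 0, 0]]
    - [[0, 0, 0], [0, 0, 0]]
  grip: 1

```text
clock: 8.05
tool_pos: [0.6421, 0.0658, 0.0663]
eef_rot: [[0.966, 0.258, 0.0], [0.258, -0.966, 0.0], [0.0, -0.0, -1.0]]
wrist_force: [0.3, -0.3, 0.7]
width: 0.996
finger_force: 0.0
```

>>> carry_out:
  deltas:
    - [[0, 0, -0.1], [0, 0, 0]]
    - [[0, 0, -0.2], [0, 0, 0]]
    - [[0, 0, -0.2], [0, 0, 0]]
    - [[0, 0, -0.2], [0, 0, 0]]
    - [[0, 0, 0], [0, 0, 0]]

```text
clock: 8.55
tool_pos: [0.6451, 0.0665, 0.1774]
eef_rot: [[0.966, 0.258, 0.009], [0.258, -0.966, 0.002], [0.009, 0.001, -1.0]]
wrist_force: [0.3, 0.4, 0.4]
width: 1.0
finger_force: 0.0
```

```bash
python3 - <<'E'
from h import *
camera("wrist");camera("wrist")
s,p,P=wrist();print(s["tool_pos"],s["width"])
t,d=camera("top");cv2.imwrite("pics/t3.png",cv2.resize(t[100:230,130:430],None,fx=2.6,fy=2.6))
Z=P[...,2];m=(abs(Z-.104)<.008)&(np.hypot(P[...,0]-.6415,P[...,1]-.065)<.04);print(m.sum(),mec(P[m][:,:2]),np.median(Z[m]))
c=np.array([.5995,.2213])+.044*np.array([np.cos(np.radians(-15.07)),np.sin(np.radians(-15.07))])
print(c,totool(s,[*(c-s["tool_pos"][:2]),0]))
E
```

```text
[0.64257471 0.06585855 0.17291463] 0.9992147453265973
2826 ((640.6114501953125, 65.35395812988281), 29.94802474975586) 0.10393777698304416
[0.64198679 0.20986005] [ 2.438e-01 -9.286e-01  2.000e-04]
```

View pics/t3.png

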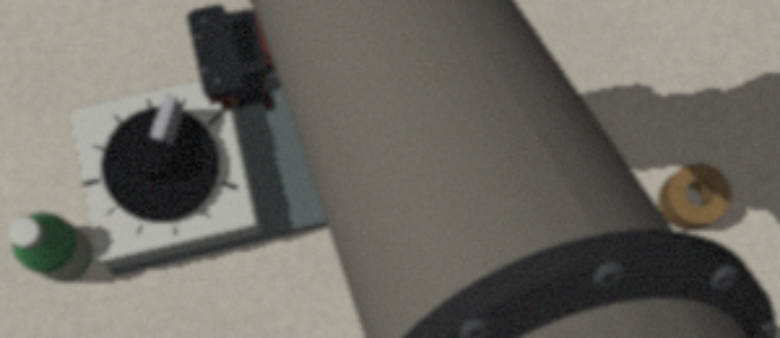

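The top view shows the dial's lever still at click 9 (165,117) and nothing else disturbed. The wrist measurement puts the roll top at 104 mm and centred, so it is seated. Next is the lever.

>>> carry_out:
  deltas:
    - [[0.049, -0.186, 0], [0, 0, 0]]
    - [[0.049, -0.186, 0], [0, 0, 0]]
    - [[0.049, -0.186, 0], [0, 0, 0]]
    - [[0.049, -0.186, 0], [0, 0, 0]]
    - [[0.049, -0.186, 0], [0, 0, 0]]
  grip: -0.3

```text
clock: 9.25
tool_pos: [0.6407, 0.2108, 0.1698]
eef_rot: [[0.966, 0.258, -0.003], [0.258, -0.966, -0.001], [-0.003, 0.0, -1.0]]
wrist_force: [-0.4, 0.8, 1.1]
width: 0.581
finger_force: 0.0
```

>>> carry_out:
  deltas:
    - [[0, 0, 0], [0, 0, 0.0417]]
    - [[0, 0, 0], [0, 0, 0.0417]]
    - [[0, 0, 0], [0, 0, 0.0417]]
    - [[0, 0, 0], [0, 0, 0.0417]]
    - [[0, 0, 0], [0, 0, 0]]

```text
clock: 9.75
tool_pos: [0.6408, 0.2099, 0.1699]
eef_rot: [[0.965, -0.261, -0.002], [-0.261, -0.965, -0.001], [-0.002, 0.002, -1.0]]
wrist_force: [-0.6, 0.0, 0.4]
width: 0.354
finger_force: 0.0
```

```bash
python3 - <<'E'
from h import *
camera("wrist")
s,p,P=wrist();print(s["tool_pos"],s["width"],s["joint_positions"].round(2),np.degrees(np.arctan2(s["eef_rot"][1,0],s["eef_rot"][0,0])));cv2.imwrite("pics/w4.png",p)
Z=P[...,2];rr=np.hypot(P[...,0]-.5995,P[...,1]-.2213)
fn=(Z>.1045)&(Z<.112)&(rr<.06);print(fn.sum(),P[fn].mean(0));e=np.linalg.eigh(np.cov(P[fn][:,:2].T))[1][:,1];print(np.degrees(np.arctan2(e[1],e[0])))
c=np.array([.5995,.2213])+.044*np.array([np.cos(np.radians(-15.07)),np.sin(np.radians(-15.07))])
print(c,totool(s,[*(c-s["tool_pos"][:2]),.079-s["tool_pos"][2]]))
E
```

```text
[0.64091158 0.20989794 0.17012194] 0.3497882450621968 [-0.28  0.53 -0.19  1.59  0.11  1.03 -2.33] -14.904251422559511
618 [0.63443818 0.2125194  0.10679023]
164.69290562774165
[0.64198679 0.20986005] [ 0.0079 -0.0025  0.6075]
```

View pics/w4.png

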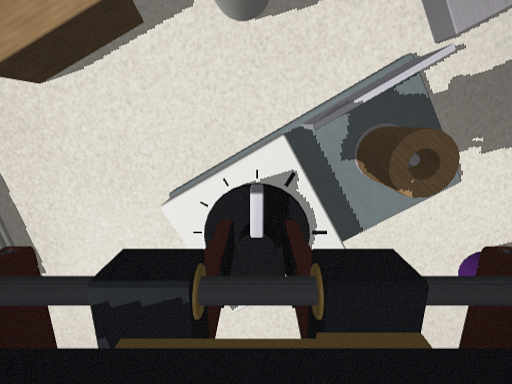

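The lever sits at (257,210), midway between the fingers, and the roll is on the spindle at (425,160). I descend around the lever and narrow the grip to a loose cage.

>>> carry_out:
  deltas:
    - [[0.008, -0.002, 0.15], [0, 0, 0]]
    - [[0, 0, 0.2], [0, 0, 0]]
    - [[0, 0, 0.2], [0, 0, 0]]
    - [[0, 0, 0.057], [0, 0, 0]]
    - [[0, 0, 0], [0, 0, 0]]

```text
clock: 10.35
tool_pos: [0.6418, 0.2095, 0.0787]
eef_rot: [[0.966, -0.259, -0.003], [-0.259, -0.966, -0.001], [-0.003, 0.002, -1.0]]
wrist_force: [-0.1, -0.7, -0.5]
width: 0.35
finger_force: 0.0
```

>>> carry_out:
  deltas:
    - [[0, 0, 0], [0, 0, 0]]
    - [[0, 0, 0], [0, 0, 0]]
    - [[0, 0, 0], [0, 0, 0]]
  grip: -0.6

```text
clock: 10.65
tool_pos: [0.6438, 0.2103, 0.0819]
eef_rot: [[0.966, -0.26, 0.002], [-0.26, -0.966, 0.001], [0.002, -0.001, -1.0]]
wrist_force: [0.1, -0.2, -0.5]
width: 0.203
finger_force: 0.0
```

>>> carry_out:
  deltas:
    - [[-0.0025, -0.0383, 0], [0, 0, -0.0417]]
    - [[-0.0025, -0.0383, 0], [0, 0, -0.0417]]
    - [[-0.0025, -0.0383, 0], [0, 0, -0.0417]]
    - [[-0.0025, -0.0383, 0], [0, 0, -0.0417]]

```text
clock: 11.05
tool_pos: [0.6439, 0.2321, 0.0814]
eef_rot: [[0.965, 0.262, 0.002], [0.262, -0.965, -0.001], [0.002, 0.001, -1.0]]
wrist_force: [-0.4, -0.9, 0.0]
width: 0.2
finger_force: 0.1
```

>>> carry_out:
  deltas:
    - [[-0.0025, -0.0383, 0], [0, 0, -0.0417]]
    - [[-0.0025, -0.0383, 0], [0, 0, -0.0417]]
    - [[-0.0025, -0.0383, 0], [0, 0, -0.0417]]
    - [[-0.0025, -0.0383, 0], [0, 0, -0.0417]]
    - [[-0.0025, -0.0383, 0], [0, 0, -0.0417]]

```text
clock: 11.55
tool_pos: [0.6285, 0.2558, 0.0815]
eef_rot: [[0.605, 0.796, 0.003], [0.796, -0.605, -0.001], [0.001, 0.003, -1.0]]
wrist_force: [5.1, -5.8, -1.1]
width: 0.197
finger_force: 4.1
```

>>> carry_out:
  deltas:
    - [[-0.0025, -0.0383, 0], [0, 0, -0.0417]]
    - [[-0.0025, -0.0383, 0], [0, 0, -0.0417]]
    - [[-0.0025, -0.0383, 0], [0, 0, -0.0417]]
    - [[-0.0025, -0.0383, 0], [0, 0, -0.0417]]
    - [[-0.0025, -0.0383, 0], [0, 0, -0.0417]]

```text
clock: 12.05
tool_pos: [0.6034, 0.2652, 0.0817]
eef_rot: [[-0.004, 1.0, 0.006], [1.0, 0.004, 0.001], [0.001, 0.006, -1.0]]
wrist_force: [6.6, 0.7, -2.7]
width: 0.201
finger_force: 2.5
```

```bash
python3 -c "
from h import *
s=telemetry.get_state();v=s['tool_pos'][:2]-[.5995,.2213];print(np.hypot(*v),np.degrees(np.arctan2(v[1],v[0])),np.degrees(np.arctan2(s['eef_rot'][1,0],s['eef_rot'][0,0])),s['joint_positions'].round(2))"
```

```text
0.0440257717039488 84.9223787938806 90.23489618714147 [-0.08  0.68 -0.62  1.68  0.48  0.93 -0.88]
```

>>> carry_out:
  deltas:
    - [[-0.0025, -0.0383, 0], [0, 0, -0.0417]]
    - [[-0.0025, -0.0383, 0], [0, 0, -0.0417]]
    - [[-0.0025, -0.0383, 0], [0, 0, -0.0417]]
    - [[-0.0025, -0.0383, 0], [0, 0, -0.0417]]
    - [[-0.0025, -0.0383, 0], [0, 0, -0.0417]]

```text
clock: 12.55
tool_pos: [0.575, 0.2573, 0.0816]
eef_rot: [[-0.613, 0.79, 0.004], [0.79, 0.613, 0.002], [-0.0, 0.004, -1.0]]
wrist_force: [1.2, 1.8, -1.2]
width: 0.203
finger_force: 1.0
```

>>> carry_out:
  deltas:
    - [[-0.0025, -0.0383, 0], [0, 0, -0.0417]]
    - [[-0.0025, -0.0383, 0], [0, 0, -0.0417]]
    - [[-0.0025, -0.0383, 0], [0, 0, -0.0417]]
    - [[-0.0025, -0.0383, 0], [0, 0, -0.0417]]
    - [[-0.0025, -0.0383, 0], [0, 0, -0.0417]]

```text
clock: 13.05
tool_pos: [0.5585, 0.2332, 0.0814]
eef_rot: [[-0.968, 0.252, 0.002], [0.252, 0.968, 0.001], [-0.002, 0.001, -1.0]]
wrist_force: [-0.0, -0.2, 0.5]
width: 0.199
finger_force: 0.0
```

>>> carry_out:
  deltas:
    - [[-0.0025, -0.0383, 0], [0, 0, -0.0417]]
    - [[-0.0025, -0.0383, 0], [0, 0, -0.0417]]
    - [[-0.0025, -0.0383, 0], [0, 0, -0.0417]]
    - [[-0.0025, -0.0383, 0], [0, 0, -0.0417]]
    - [[-0.0025, -0.0383, 0], [0, 0, -0.0417]]

```text
clock: 13.55
tool_pos: [0.56, 0.2065, 0.0813]
eef_rot: [[-0.921, -0.39, 0.002], [-0.39, 0.921, 0.004], [-0.003, 0.003, -1.0]]
wrist_force: [-0.8, 7.8, -5.5]
width: 0.202
finger_force: 3.3
```

```bash
python3 -c "
from h import *
s=telemetry.get_state();v=s['tool_pos'][:2]-[.5995,.2213];print(np.hypot(*v),np.degrees(np.arctan2(v[1],v[0])),np.degrees(np.arctan2(s['eef_rot'][1,0],s['eef_rot'][0,0])),s['joint_positions'].round(2))"
```

```text
0.04215569652904124 -159.4318210076292 -157.06453553896839 [ 0.29  0.78 -1.07  1.81  0.79  1.04  0.88]
```

>>> carry_out:
  deltas:
    - [[-0.0025, -0.0383, 0], [0, 0, -0.0417]]
    - [[-0.0025, -0.0383, 0], [0, 0, -0.0417]]
    - [[-0.0025, -0.0383, 0], [0, 0, -0.0417]]
    - [[-0.0025, -0.0383, 0], [0, 0, -0.0417]]
    - [[0, 0, 0], [0, 0, 0]]

```text
clock: 14.05
tool_pos: [0.5742, 0.1865, 0.0807]
eef_rot: [[-0.606, -0.795, 0.0], [-0.795, 0.606, 0.001], [-0.001, 0.0, -1.0]]
wrist_force: [-0.4, 0.0, -0.0]
width: 0.197
finger_force: 0.3
```

```bash
cat > st.py <<'E'
from h import *
s=telemetry.get_state();v=s['tool_pos'][:2]-[.5995,.2213];print(np.hypot(*v),np.degrees(np.arctan2(v[1],v[0])),np.degrees(np.arctan2(s['eef_rot'][1,0],s['eef_rot'][0,0])),s['joint_positions'].round(2))
E
python3 st.py
```

```text
0.04306782162015756 -126.01066746241096 -127.31042920381994 [ 0.37  0.85 -1.16  1.79  0.87  1.12  1.39]
```

>>> carry_out:
  deltas:
    - [[-0.0025, -0.0383, 0], [0, 0, -0.0417]]
    - [[-0.0025, -0.0383, 0], [0, 0, -0.0417]]
    - [[-0.0025, -0.0383, 0], [0, 0, -0.0417]]
    - [[-0.0007, -0.018, 0], [0, 0, -0.02]]
    - [[0, 0, 0], [0, 0, 0]]

```text
clock: 14.55
tool_pos: [0.59, 0.1789, 0.0806]
eef_rot: [[-0.196, -0.981, -0.003], [-0.981, 0.196, -0.0], [0.001, 0.003, -1.0]]
wrist_force: [-7.0, 1.2, 3.0]
width: 0.203
finger_force: 3.1
```

>>> carry_out:
  deltas:
    - [[0, -0.01, 0], [0, 0, 0]]
    - [[0, 0, 0], [0, 0, 0]]
    - [[0, 0, 0], [0, 0, 0]]

```text
clock: 14.85
tool_pos: [0.5901, 0.1788, 0.0805]
eef_rot: [[-0.196, -0.981, -0.005], [-0.981, 0.196, -0.001], [0.002, 0.004, -1.0]]
wrist_force: [-9.5, 0.6, 3.4]
width: 0.201
finger_force: 4.8
```

```bash
python3 st.py
```

```text
0.04351541461971726 -102.50416161058396 -101.32198752967143 [ 0.4   0.92 -1.23  1.76  0.93  1.19  1.84]
```

The lever resists at 9.5 N, so it is at its stop. Now I turn clockwise.

>>> carry_out:
  deltas:
    - [[0, 0.02, 0], [0, 0, 0]]
    - [[-0.0025, 0.0383, 0], [0, 0, 0.0417]]
    - [[-0.0025, 0.0383, 0], [0, 0, 0.0417]]
    - [[-0.0025, 0.0383, 0], [0, 0, 0.0417]]
    - [[-0.0025, 0.0383, 0], [0, 0, 0.0417]]

```text
clock: 15.35
tool_pos: [0.5712, 0.1874, 0.0806]
eef_rot: [[-0.667, -0.745, 0.002], [-0.745, 0.667, -0.002], [-0.0, -0.003, -1.0]]
wrist_force: [1.2, -0.6, -0.4]
width: 0.197
finger_force: 0.5
```

>>> carry_out:
  deltas:
    - [[-0.0025, 0.0383, 0], [0, 0, 0.0417]]
    - [[-0.0025, 0.0383, 0], [0, 0, 0.0417]]
    - [[-0.0025, 0.0383, 0], [0, 0, 0.0417]]
    - [[-0.0025, 0.0383, 0], [0, 0, 0.0417]]
    - [[-0.0025, 0.0383, 0], [0, 0, 0.0417]]

```text
clock: 15.85
tool_pos: [0.5564, 0.2124, 0.0807]
eef_rot: [[-0.983, -0.185, 0.002], [-0.185, 0.983, -0.002], [-0.001, -0.002, -1.0]]
wrist_force: [-0.1, 0.6, -0.5]
width: 0.202
finger_force: 0.0
```

>>> carry_out:
  deltas:
    - [[-0.0025, 0.0383, 0], [0, 0, 0.0417]]
    - [[-0.0025, 0.0383, 0], [0, 0, 0.0417]]
    - [[-0.0025, 0.0383, 0], [0, 0, 0.0417]]
    - [[-0.0025, 0.0383, 0], [0, 0, 0.0417]]
    - [[-0.0025, 0.0383, 0], [0, 0, 0.0417]]

```text
clock: 16.35
tool_pos: [0.5595, 0.2387, 0.0805]
eef_rot: [[-0.892, 0.452, -0.0], [0.452, 0.892, -0.005], [-0.002, -0.005, -1.0]]
wrist_force: [-3.1, -5.9, 3.9]
width: 0.198
finger_force: 2.9
```

```bash
python3 st.py
```

```text
0.04362175128360607 156.4527796338426 153.13702245868444 [ 0.12  0.71 -0.89  1.79  0.66  0.98  0.06]
```

>>> carry_out:
  deltas:
    - [[-0.0025, 0.0383, 0], [0, 0, 0.0417]]
    - [[-0.0025, 0.0383, 0], [0, 0, 0.0417]]
    - [[-0.0025, 0.0383, 0], [0, 0, 0.0417]]
    - [[-0.0025, 0.0383, 0], [0, 0, 0.0417]]
    - [[-0.0025, 0.0383, 0], [0, 0, 0.0417]]

```text
clock: 16.85
tool_pos: [0.5791, 0.2602, 0.0807]
eef_rot: [[-0.433, 0.901, -0.0], [0.901, 0.433, -0.003], [-0.002, -0.001, -1.0]]
wrist_force: [-2.1, -1.9, 0.5]
width: 0.2
finger_force: 1.3
```

>>> carry_out:
  deltas:
    - [[-0.0025, 0.0383, 0], [0, 0, 0.0417]]
    - [[-0.0025, 0.0383, 0], [0, 0, 0.0417]]
    - [[-0.0025, 0.0383, 0], [0, 0, 0.0417]]
    - [[-0.0025, 0.0383, 0], [0, 0, 0.0417]]
    - [[0, 0, 0], [0, 0, 0]]

```text
clock: 17.35
tool_pos: [0.603, 0.2654, 0.0811]
eef_rot: [[0.072, 0.997, 0.002], [0.997, -0.072, -0.001], [-0.0, 0.002, -1.0]]
wrist_force: [0.5, 0.3, 0.6]
width: 0.198
finger_force: 0.0
```

```bash
python3 st.py
```

```text
0.044247238679976895 85.48799865702239 85.89468268204867 [-0.09  0.68 -0.61  1.68  0.47  0.93 -0.95]
```

>>> carry_out:
  deltas:
    - [[-0.0025, 0.0383, 0], [0, 0, 0.0417]]
    - [[-0.0025, 0.0383, 0], [0, 0, 0.0417]]
    - [[-0.0025, 0.0383, 0], [0, 0, 0.0417]]
    - [[-0.0025, 0.0383, 0], [0, 0, 0.0417]]
    - [[0, 0, 0], [0, 0, 0]]

```text
clock: 17.85
tool_pos: [0.6241, 0.2579, 0.0808]
eef_rot: [[0.558, 0.83, 0.002], [0.83, -0.558, -0.0], [0.001, 0.002, -1.0]]
wrist_force: [0.2, 0.5, 0.8]
width: 0.199
finger_force: 0.0
```

>>> carry_out:
  deltas:
    - [[-0.001, 0.028, 0], [0, 0, 0.0303]]
    - [[-0.001, 0.028, 0], [0, 0, 0.0303]]
    - [[0, 0, 0], [0, 0, 0]]
    - [[0, 0, 0], [0, 0, 0]]

```text
clock: 18.25
tool_pos: [0.63, 0.253, 0.0805]
eef_rot: [[0.701, 0.713, 0.001], [0.713, -0.701, -0.0], [0.0, 0.001, -1.0]]
wrist_force: [0.1, -0.2, 0.0]
width: 0.199
finger_force: 0.0
```

```bash
python3 st.py
```

```text
0.04403640100411611 46.08250903344705 45.45363778150077 [-0.17  0.67 -0.44  1.63  0.34  0.92 -1.52]
```

>>> carry_out:
  deltas:
    - [[0, 0, 0], [0, 0, 0]]
    - [[0, 0, 0], [0, 0, 0]]
    - [[0, 0, -0.15], [0, 0, 0]]
    - [[0, 0, -0.25], [0, 0, 0]]
    - [[0, 0, -0.25], [0, 0, 0]]
  grip: -0.3

```text
clock: 18.75
tool_pos: [0.6293, 0.2529, 0.1783]
eef_rot: [[0.704, 0.71, -0.002], [0.71, -0.704, -0.001], [-0.001, -0.001, -1.0]]
wrist_force: [0.4, 0.8, 0.7]
width: 0.348
finger_force: 0.0
```

>>> carry_out:
  deltas:
    - [[-0.2, 0, -0.2], [0, 0, 0]]
    - [[-0.2, 0, -0.1], [0, 0, 0]]
    - [[-0.2, 0, 0], [0, 0, 0]]
    - [[0, 0, 0], [0, 0, 0]]
    - [[0, 0, 0], [0, 0, 0]]

```text
clock: 19.25
tool_pos: [0.5665, 0.1889, 0.2231]
eef_rot: [[0.705, 0.709, 0.001], [0.709, -0.705, -0.0], [0.0, 0.001, -1.0]]
wrist_force: [0.1, 0.1, 0.4]
width: 0.352
finger_force: 0.0
```

```bash
python3 - <<'E'
from h import *
camera("wrist")
s,p,P=wrist();t,_=camera("scene")
cv2.imwrite("pics/w5.png",np.hstack([cv2.resize(p,(400,300)),cv2.resize(t[150:310,100:400],(400,213)).copy() if 0 else np.vstack([cv2.resize(t[150:310,100:400],(400,213)),np.zeros((87,400,3),np.uint8)])]))
Z=P[...,2];rr=np.hypot(P[...,0]-.5995,P[...,1]-.2213)
fn=(Z>.1045)&(Z<.112)&(rr<.06);c=P[fn].mean(0);e=np.linalg.eigh(np.cov(P[fn][:,:2].T))[1][:,1]
print(s["tool_pos"],fn.sum(),c,np.degrees(np.arctan2(e[1],e[0])),np.degrees(np.arctan2(c[1]-.2213,c[0]-.5995)))
m=(abs(Z-.104)<.004)&(np.hypot(P[...,0]-.6415,P[...,1]-.065)<.04);print(m.sum(),mec(P[m][:,:2]) if m.sum() else 0)
E
```

```text
[0.56677558 0.18971872 0.22295388] 529 [0.62426113 0.24732998 0.10688175] -135.23133491939257 46.431048308488414
1828 ((639.8508911132812, 65.69152069091797), 30.136457443237305)
```

View pics/w5.png

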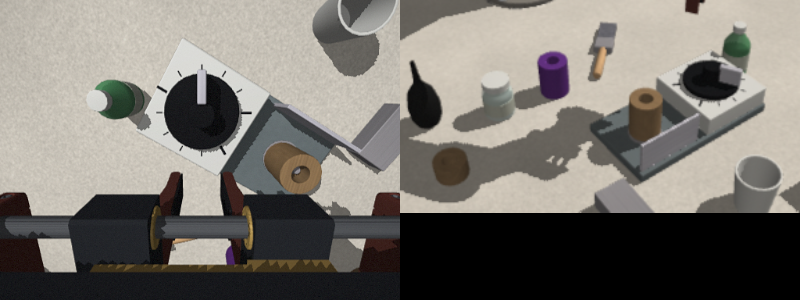

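The lever is at 44.8° in world, where click 7 is 45°. The left view shows it at (201,85), with the roll seated at (293,165), and the bystanders in view are standing where they were. Handing in.

```bash
python3 -c "
from rig import arm
print(arm.sign_off())"
```

```text
the job is handed in; nothing more can be done
None
```

The taller brown roll stands on the spindle seat, the dial went back to its stop and then clockwise to rest in click 7 (lever measured within about 0.5° of it), and I handed the job in at about 19 s.

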